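Work the stuck hinge block out of a grill casing

TASK

First slip the eye of the blue retainer over the brass post so that it lies flat on the stand, and let go of it. Then take the stuck orange hinge block by its tab and work it out of the grill casing by rocking it side to side along the long direction of its foot, several times and about six degrees each way, without lifting, tipping or shoving the casing or disturbing the other things on the table. Finish while holding the block upright in the gripper about two centimetres above its socket, touching nothing else; do not put it down.

Things in the scene. Friction and masses are not known exactly. Their poses are not given: they have to be found in the camera images.
- retainer: Blue retainer, 60 g, lying flat: plate 88 x 42 mm, 5 mm thick, with a 24 mm round hole (the eye) near its +x end, and at its other end an upright tab, 22 mm along x, 12 mm thick along y, reaching 41 mm above the underside. Origin: on the underside below the middle of the tab; z up. Best gripped by the tab across its 12 mm (along y).
- eye (a point): Centre of the retainer's eye, on its underside: 46 mm along the retainer's +x from the tab's middle.
- post: Fixed parts stand: round spool 96 mm across and 30 mm high whose flat aluminium top carries an upright brass post, 10 mm thick, rounded at its tip 80 mm above the table. Origin: on the axis at the table; z up.
- post_seat (a point): Foot of the brass post on the axis, at the stand's flat top, 30 mm above the table; the post rises 50 mm above it. The retainer lies flat here when hung.
- casing: Lower half of a contact grill, 1.8 kg, black with an aluminium plate, standing loose on the table: 240 mm along x, 260 mm along y, 55 mm high. Origin: centre of its underside; x points away from the robot at yaw 0, z up. The socket is 30 mm from its centre towards -x. A straight pull on the block lifts the casing.
- socket (a point): Centre of the socket's mouth in the casing's top, 55 mm above the table; axes as the casing's. Socket: 31 mm along x, 58 mm along y, 28 mm deep. Sprung steel jaws at its two y ends, 6 mm below the mouth, pinch the block's foot: each drags with about 13 to 18 N until the foot's underside has risen 22 mm and passes above them.
- block: Orange hinge block, about 150 g, loose but jammed in the socket: foot 28 mm along x, 50 mm along y (its long direction), 32 mm high; above it a tab 22 mm along x, 30 mm along y, up to 80 mm above the underside. Origin: centre of the underside, 28 mm below the socket's mouth when fully in; axes as the casing's. Grip the tab across its 30 mm (along y), firmly.
- block_top (a point): Centre of the top of the block's tab, 80 mm above its underside. Rock the block about its x (top leaning to +y and -y in turn), turning about its foot at the jaws' level (22 mm above the seated underside), not about the fingers; the walls allow some 10 degrees. Each swing walks an end up: raise it about 3 to 4 mm per full swing; faster lifts the casing.
- mug: Red mug, 76 mm wide, 92 mm high, handle at its +y; to be left alone. Origin: centre of the underside.
- cup: White paper cup, 76 mm wide, 85 mm high; to be left alone. Origin: centre of the underside.
- meter: Black and orange multimeter lying flat, 142 x 76 x 41 mm, long along its x; to be left alone. Origin: centre of the underside.
- bits: Blue block of steel screwdriver bits, 50 x 85 x 36 mm; to be left alone. Origin: centre of the underside.
- driver: Red-handled screwdriver lying flat, 190 mm long, along its x; to be left alone. Origin: at the middle, underside.
- caliper: Steel caliper lying flat, 220 mm long along its x, 12 mm thick; to be left alone. Origin: at the middle, underside.

How it is judged:
On the way, in this order (a step that is already met when the one before it is completed fails the run):
1. the retainer lies on the stand with the post through its eye, let go, while the block is still fully in (horizontal distance between eye and post_seat below 0.011 m and z of eye in the frame of post_seat between -0.004 and 0.006 m and angle between retainer's own z axis and vertical below 0.12 rad and contact force between the fingers and retainer below 0.1 N and z of block in the frame of socket below -0.024 m), for 0.2 s.
2. the block, still in its socket, leans towards the casing's +y by at least 2 degrees (angle between the z axis of block and the z axis of casing, either way round above 0.035 rad and y of block_top in the frame of socket above 0.0005 m and z of block in the frame of socket below -0.005 m).
3. then it leans towards the casing's -y by at least 2 degrees, still in its socket (angle between the z axis of block and the z axis of casing, either way round above 0.035 rad and y of block_top in the frame of socket below -0.0005 m and z of block in the frame of socket below -0.003 m).
At the end, for the whole second after the job is handed in: The gripper holds the block still, its underside 5 to 50 mm above the socket's mouth, within 30 mm of it sideways and within 11 degrees of upright, off the casing; the casing stands flat; the retainer lies flat on the stand with the post through its eye (within 11 mm), untouched by the fingers (z of block in the frame of socket between 0.005 and 0.05 m and horizontal distance between block and socket below 0.03 m and angle between block's own z axis and vertical below 0.2 rad and contact force between the fingers and block above 1 N and contact force between block and casing below 0.05 N and linear speed of block below 0.02 m/s and height (world z) of casing below 0.004 m and angle between casing's own z axis and vertical below 0.02 rad and horizontal distance between eye and post_seat below 0.011 m and z of eye in the frame of post_seat between -0.004 and 0.006 m and angle between retainer's own z axis and vertical below 0.12 rad and contact force between the fingers and retainer below 0.1 N); the arm keeps its last pose, push and grip.
It fails at once if the casing is lifted 8 mm, tipped 4 degrees or shoved 30 mm (height (world z) of casing above 0.008 m or angle between casing's own z axis and vertical above 0.07 rad or distance of casing from where it was at the start of the episode above 0.03 m).
It fails at once if a bystander is moved 25 mm (distance of any of mug, cup, meter, bits, driver, caliper from where it was at the start of the episode above 0.025 m).
It also fails if it takes over 54 s, if anything falls off the work surface, if the arm or the gripper's body presses on something with over 40 N, if the wrist force passes 120 N, or if a joint passes its speed limit or range.

ROBOT

A 6-joint arm with a two-finger parallel gripper is mounted at the origin on the work surface. World frame = base frame: x ahead of the robot, y to its left, z up, the work surface at z = 0. Lengths are in m, angles in rad, forces in N, time in s.
With the tool pointing down it reaches from about 0.425 to 0.95 m from the base axis. Payload 3.5 kg.
Tool frame: the origin (TCP) lies midway between the tips of the shut fingers; the grasp point (between the pads) lies 19 mm behind it; z points along the fingers, x is the direction in which the jaws open and shut, and the axes are right-handed (so a half turn about z gives the same grasp; the last joint's range is limited). The gripper opens to 85 mm and grips with 20 to 120 N. Pads are 22 mm wide; open, the fingers measure 114 mm over their backs; the gripper's body (76 mm by 85 mm) begins 54 mm behind the grasp point. The pads swing forward as they close: fully open they stand 13 mm farther back than shut.
Start: joints at [1, 0.286, 1.577, -0, 1.279, -0.15], TCP at [0.276, 0.616, 0.231] pointing down, gripper open.
Joint ranges: [-2.77, 2.77], [-0.9, 2.22], [0.21, 2.48], [-1.53, 4.67], [0.24, 2.81], [-2.84, 2.84]. Speed limits (rad/s): [2.79, 2.79, 3.14, 3.14, 3.14, 3.14].

INTERFACE

Orientations are given as a unit quaternion [x, y, z, w].
In Python, from plant import readout, optics, ctrl gives the robot as it stands. The module is installed in compiled form; this text tells all that it offers.
- The arm moves only by the shell command python3 -m crank 'ROWS' [OPENING] [FORCE]. ROWS is text: rows parted by semicolons, each of 6 numbers parted by spaces: the shift along the tool's x, y, z in mm, then the turn, a rotation vector about the tool's x, y, z in rad. In form: dx dy dz ax ay az; .... A call has 1 to 5 rows; each row shifts and turns the commanded pose from where the row before left it, along the tool's axes as they then stand; what a row does not reach is not made up. A row lasts 1/8 s, in which the tool goes at most 62.5 mm and 10.7 degrees, less where a joint would pass 70% of its speed; a pose out of reach is approached as far as the arm can. A call is refused whole if a number of a shift passes 62.5 or a number of a turn 0.188, either way. A call with a gripper value outside its range is refused whole. OPENING is the opening, from -1 (shut) to 1 (fully open), set as the call begins (- or left out, the last holds). The fingers move at their own pace and stop on an object; FORCE is the grip in N (left out, the last holds). Time passes only in rows, so rows that do not move let the fingers close. It gives the time, the measured TCP pose, the force and the opening at its end, in the units of the state.
- readout.get_state(): the state, without advancing time (a new reading comes with each control period).
- optics.read_camera(name): name is "scene" or "top" or "wrist"; returns the picture (420x560x3 uint8, red, green, blue); there is no depth.
- optics.calibration(name): a dict with "mtx" (3x3 intrinsics, pixels), "rvec" (rotation vector, rad) and "tvec" (3), from world to camera coordinates, as OpenCV has them; the wrist camera has in their place "tool_from_camera" (4x4, takes a point from camera to tool coordinates, whose origin is the TCP and whose axes are the tool frame's). Camera axes: x right, y down, z forward; pixel columns grow to the right and rows downward; lengths in m; the calibration is good to about 2 mm. A picture is of the moment at which its call begins: read the wrist's pose just before it. calibration takes no time and is no camera call.
- ctrl.sign_off(): hands the job in, once; it reports no verdict.
Trained networks look in the newest picture that a camera, given by its name, has taken for a name from the list of things; names that differ only in an ending like _2 or _b are one class to them, and where a whole thing is asked for, a point or a joint stands for the part that bears it (a point fixed in the world has none). Each returns a list of dicts, best first, with "p" (0 to 1); they miss things now and then, are a little off and sometimes report something else, mostly with a low value. They report only what shows in the picture. A call takes as long as a camera call.
- optics.recognise(camera, thing): "xy" ([column, row] as shares, 0 to 1, of the picture: columns of its width, rows of its height, amid what is visible of it).
The state is a dict: "time": time; "qpos": joint angles; "dq": joint speeds; "joint_efforts": joint torques, N m; "eef_pos": TCP position; "tcp_rot": TCP orientation; "contact_force": force on the tool from outside, world axes, zero at the start; "wrist_torque": the same for the moment, N m; "opening": opening from 0.0 (shut) to 1.0 (fully open).
Only numpy, scipy, OpenCV 4.12 (cv2) and the standard library are available. Lean on these libraries where they do the work, as an engineer would, in place of code of your own. Each camera call takes 0.05 s, during which the arm holds its last target.

## Working session

There is one attempt and no reset: what is moved stays moved. The work goes in short steps, Python scripts to look and compute and a shell command to move; the robot and the scene stay as the last step left them, time stands still between calls to the robot, and variables do not carry over. Pictures are saved under pics/ and viewed, and the job is handed in when it is done.

```bash
mkdir -p pics; ls
cat > h.py <<'E'
import numpy as np, cv2
from scipy.spatial.transform import Rotation as R
from plant import readout, optics, ctrl
def save(cam,name):
    im=optics.read_camera(cam); cv2.imwrite(f'pics/{name}.png',cv2.cvtColor(im,cv2.COLOR_RGB2BGR)); return im
def campose(cam):
    c=optics.calibration(cam); K=np.array(c['mtx'],float)
    if 'rvec' in c:
        Rm=cv2.Rodrigues(np.array(c['rvec'],float))[0]; t=np.array(c['tvec'],float).ravel()
        return K,Rm,t
    s=readout.get_state(); T=np.eye(4); T[:3,:3]=R.from_quat(s['tcp_rot']).as_matrix(); T[:3,3]=s['eef_pos']
    W=T@np.array(c['tool_from_camera']); Rm=W[:3,:3].T; return K,Rm,-Rm@W[:3,3]
def topix(cam,P):
    K,Rm,t=campose(cam); p=(Rm@np.atleast_2d(P).T).T+t; q=p@K.T; return q[:,:2]/q[:,2:]
def onz(cam,uv,z):
    K,Rm,t=campose(cam); out=[]
    for u,v in np.atleast_2d(uv):
        d=Rm.T@np.linalg.inv(K)@np.array([u,v,1.]); o=-Rm.T@t; out.append(o+d*(z-o[2])/d[2])
    return np.array(out)
E
python3 - <<'E'
from h import *
s=readout.get_state(); print({k:np.round(v,3) for k,v in s.items()})
for c in ['scene','top','wrist']:
    save(c,c+'0')
for c in ['top','scene']:
    for n,z in [('retainer',0.005),('eye',0.005),('post',0.055),('post_seat',.03),('casing',.05),('socket',.055),('block',.09),('block_top',.107),('mug',.05),('cup',.04)]:
        for r in optics.recognise(c,n)[:2]:
            uv=np.array(r['xy'])*[560,420]; print(c,n,round(r['p'],2),uv.round(),onz(c,uv,z).round(3))
E
```

```text
pics
{'time': np.float64(0.0), 'qpos': array([ 1.   ,  0.287,  1.578,  0.   ,  1.279, -0.15 ]), 'dq': array([-0.002, -0.001,  0.001, -0.   , -0.002, -0.   ]), 'joint_efforts': array([-0.0000e+00, -4.0596e+01, -2.9264e+01, -0.0000e+00,  6.0000e-03,
       -0.0000e+00]), 'eef_pos': array([0.275, 0.616, 0.23 ]), 'tcp_rot': array([ 0.839,  0.544, -0.001,  0.   ]), 'contact_force': array([-0.072, -0.156,  0.615]), 'wrist_torque': array([ 0.063, -0.024, -0.029]), 'opening': np.float64(0.998)}
top retainer 0.75 [201. 218.] [[0.505 0.202 0.005]]
top eye 0.68 [199. 219.] [[0.503 0.207 0.005]]
top post 0.72 [161. 192.] [[0.577 0.298 0.055]]
top post_seat 0.82 [157. 189.] [[0.588 0.316 0.03 ]]
top post_seat 0.47 [197. 221.] [[0.498 0.207 0.03 ]]
top casing 0.97 [315. 214.] [[ 0.514 -0.116  0.05 ]]
top socket 0.92 [315. 219.] [[ 0.499 -0.116  0.055]]
top block 0.64 [319. 229.] [[ 0.475 -0.122  0.09 ]]
top block 0.29 [198. 215.] [[0.514 0.191 0.09 ]]
top block_top 0.76 [320. 228.] [[ 0.476 -0.124  0.107]]
top block_top 0.46 [218. 135.] [[0.719 0.135 0.107]]
top mug 0.43 [316. 217.] [[ 0.504 -0.12   0.05 ]]
top cup 0.72 [133. 258.] [[0.398 0.379 0.04 ]]
top cup 0.26 [214. 258.] [[0.397 0.158 0.04 ]]
scene retainer 0.79 [333. 168.] [[0.508 0.207 0.005]]
scene eye 0.95 [329. 174.] [[0.516 0.184 0.005]]
scene eye 0.5 [376. 160.] [[0.575 0.322 0.005]]
scene post 0.61 [378. 160.] [[0.606 0.277 0.055]]
scene post_seat 0.94 [379. 160.] [[0.596 0.301 0.03 ]]
scene casing 0.96 [244. 230.] [[ 0.528 -0.14   0.05 ]]
scene casing 0.38 [235. 208.] [[ 0.458 -0.111  0.05 ]]
scene socket 0.73 [246. 230.] [[ 0.534 -0.14   0.055]]
scene block 0.81 [233. 209.] [[ 0.487 -0.135  0.09 ]]
scene block_top 0.86 [233. 208.] [[ 0.497 -0.142  0.107]]
scene block_top 0.17 [330. 169.] [[0.572 0.116 0.107]]
scene mug 0.75 [350. 255.] [[ 0.753 -0.015  0.05 ]]
scene cup 0.74 [339. 116.] [[0.393 0.366 0.04 ]]
scene cup 0.71 [378. 159.] [[0.596 0.294 0.04 ]]
```

Run:
```python
import cv2
a=cv2.imread('pics/top0.png'); cv2.imwrite('pics/top0c.png',cv2.resize(a[110:300,100:380],None,fx=2.8,fy=2.8,interpolation=cv2.INTER_CUBIC))
a=cv2.imread('pics/scene0.png'); cv2.imwrite('pics/scene0c.png',cv2.resize(a[80:290,180:440],None,fx=2.8,fy=2.8,interpolation=cv2.INTER_CUBIC))
```

```text
(no output)
```

View pics/top0c.png

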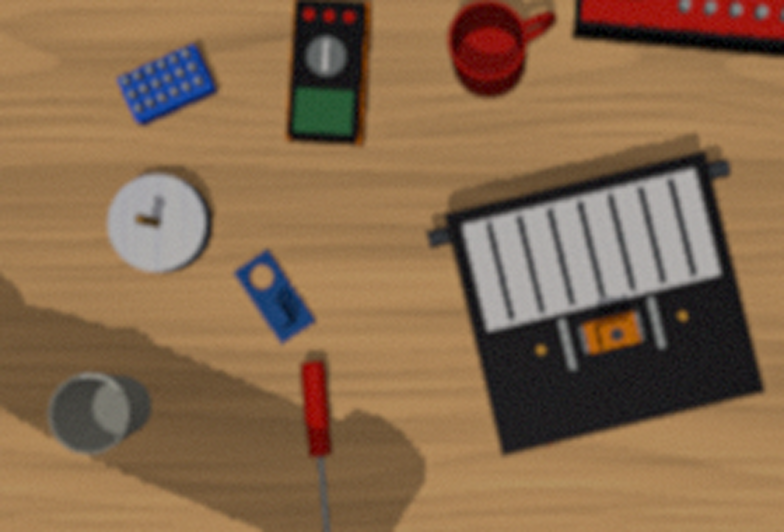

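View pics/scene0c.png

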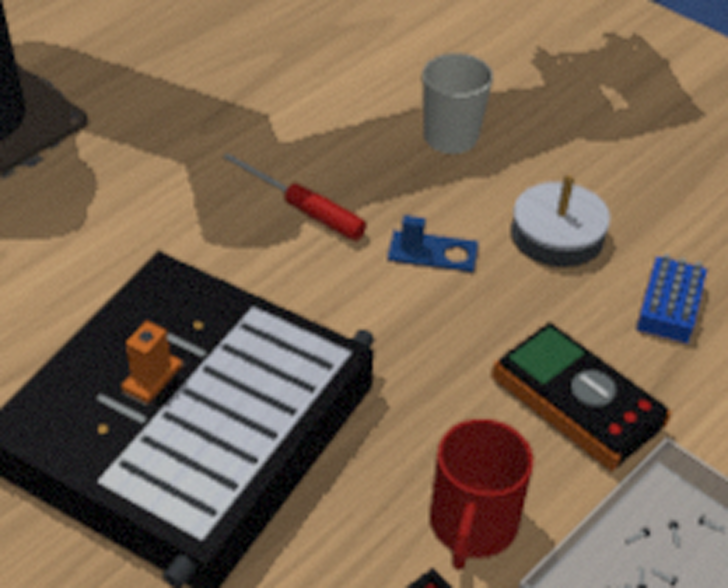

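View pics/wrist0.png

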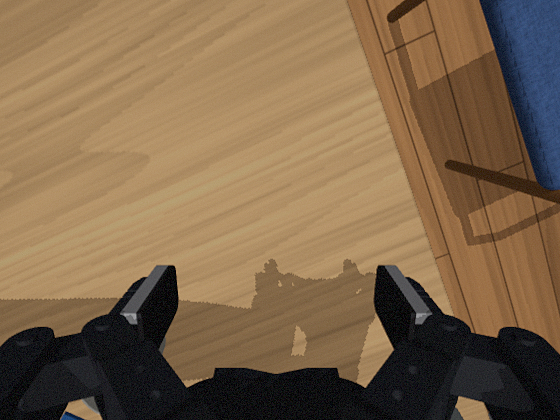

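Run:
```python
from h import *
C=lambda L:np.array(L)/2.8+[100,110]-0.3
f=lambda L,z:onz('top',C(L),z)[:,:2].round(4)
print('cam',-campose('top')[1].T@campose('top')[2])
print('eye',f([(262,277)],.005)); c=f([(235,270),(268,251),(314,319),(282,341)],.005); print('corners',c.tolist(),c.mean(0))
for a,b in [(0,3),(1,2)]: d=c[a]-c[b]; print('yaw',np.arctan2(d[1],d[0]),np.linalg.norm(d))
print('stand',f([(157,222)],.03),f([(108,222),(208,222),(157,172),(157,272)],.03).tolist(),'tip',f([(139,217)],.08))
c=f([(455,212),(706,153),(763,390),(503,453)],.055); print('casing',c.tolist(),c.mean(0))
for a,b in [(0,3),(1,2)]: d=c[a]-c[b]; print('yaw',np.arctan2(d[1],d[0]),np.linalg.norm(d))
for a,b in [(0,1),(3,2)]: d=c[a]-c[b]; print('yaw',np.arctan2(-d[0],d[1]),np.linalg.norm(d))
print('blocktop',f([(616,333)],.107), 'slotcentre',f([(612,333)],.06))
```

```text
cam [ 0.4988409  -0.02907335  1.0786821 ]
eye [[0.5326 0.2232]]
corners [[0.5399, 0.2504], [0.5588, 0.2171], [0.4898, 0.1708], [0.4679, 0.2032]] [0.5141   0.210375]
yaw 0.5802707988595313 0.08609204376712178
yaw 0.5910065998519743 0.0830944643162226
stand [[0.5871 0.3209]] [[0.5876, 0.3693], [0.5867, 0.2705], [0.6367, 0.321], [0.5377, 0.3209]] tip [[0.5878 0.3212]]
casing [[0.5921, 0.0252], [0.647, -0.2177], [0.4182, -0.269], [0.3603, -0.0191]] [ 0.5044  -0.12015]
yaw 0.1888359749994866 0.2359951906289617
yaw 0.2205655112750675 0.23448055356468264
yaw 0.22228407015725588 0.24902694633312278
yaw 0.22767542566948068 0.2565198237953551
blocktop [[ 0.4754 -0.1236]] slotcentre [[ 0.4743 -0.1244]]
```

```bash
cat >> h.py <<'E'
def plan(pos,yaw=None,n=5,tilt=None,start=None):
    """yaw = world angle of tool x, tool down. prints rows from the measured pose"""
    s=readout.get_state(); p=np.array(s['eef_pos']); r=R.from_quat(s['tcp_rot'])
    x=r.as_matrix()[:,0]; 
    if yaw is None: yaw=np.arctan2(x[1],x[0])
    X=np.array([np.cos(yaw),np.sin(yaw),0]); Z=np.array([0,0,-1.]); T=R.from_matrix(np.c_[X,np.cross(Z,X),Z])
    dv=(r.inv()*T).as_rotvec()/n; dp=(np.array(pos)-p)/n; out=[]
    for i in range(n):
        out.append(np.r_[r.inv().apply(dp)*1000,dv]); r=r*R.from_rotvec(dv)
    for i in range(0,n,5): print('; '.join(' '.join(f'{a:.1f}' for a in o[:3])+' '+' '.join(f'{a:.3f}' for a in o[3:]) for o in out[i:i+5]))
def st():
    s=readout.get_state(); m=R.from_quat(s['tcp_rot']).as_matrix()
    print('t %.2f'%s['time'],'pos',np.round(s['eef_pos'],4),'xyaw %.3f'%np.arctan2(m[1,0],m[0,0]),'z',m[:,2].round(3),'F',np.round(s['contact_force'],1),'T',np.round(s['wrist_torque'],2),'op %.3f'%s['opening'],'q',np.round(s['qpos'],2))
E
python3 -c "
from h import *
plan([.515,.205,.2],2.156,10)"
```

```text
-27.7 38.6 3.1 -0.000 0.000 -0.101; -31.5 35.7 3.1 -0.000 0.000 -0.101; -34.9 32.3 3.1 -0.000 0.000 -0.101; -38.0 28.6 3.1 -0.000 0.000 -0.101; -40.7 24.7 3.1 -0.000 0.000 -0.101
-42.9 20.5 3.1 -0.000 0.000 -0.101; -44.8 16.1 3.1 -0.000 0.000 -0.101; -46.2 11.5 3.1 -0.000 0.000 -0.101; -47.1 6.8 3.1 -0.000 0.000 -0.101; -47.5 2.0 3.1 -0.000 0.000 -0.101
```

```bash
python3 -m crank '-28 39 3 0 0 -0.1; -31 36 3 0 0 -0.1; -35 32 3 0 0 -0.1; -38 29 3 0 0 -0.1; -41 25 3 0 0 -0.1' 0.4; python3 -m crank '-43 20 3 0 0 -0.1; -45 16 3 0 0 -0.1; -46 11 3 0 0 -0.1; -47 7 3 0 0 -0.1; -47 2 3 0 0 -0.1'; python3 -m crank '0 0 0 0 0 0'
python3 - <<'E'
from h import *
st(); save('wrist','w1')
for n in ['retainer','eye','post']: print(n,[(np.array(r['xy'])*[560,420],r['p']) for r in optics.recognise('wrist',n)[:2]])
E
```

```text
time: 1.78
eef_pos: [0.3968, 0.4087, 0.2165]
tcp_rot: [0.677, 0.736, 0.0, 0.0]
contact_force: [0.4, 0.3, -0.0]
opening: 0.7
time: 2.4
eef_pos: [0.5146, 0.2028, 0.2015]
tcp_rot: [0.474, 0.88, 0.0, 0.0]
contact_force: [0.0, -0.4, -0.4]
opening: 0.699
time: 2.52
eef_pos: [0.5151, 0.2018, 0.2013]
tcp_rot: [0.478, 0.879, -0.0, 0.0]
contact_force: [-0.7, -0.2, -0.6]
opening: 0.7
t 2.52 pos [0.5151 0.2018 0.2013] xyaw 2.146 z [ 0. -0. -1.] F [-0.7 -0.2 -0.6] T [0.01 0.02 0.01] op 0.700 q [ 0.19  0.05  1.91 -0.    1.19 -1.96]
retainer [(array([285.096, 174.216]), 0.58)]
eye [(array([284.088, 175.518]), 0.93)]
post [(array([322.672, 292.908]), 0.78), (array([261.688, 359.394]), 0.21)]
```

View pics/w1.png

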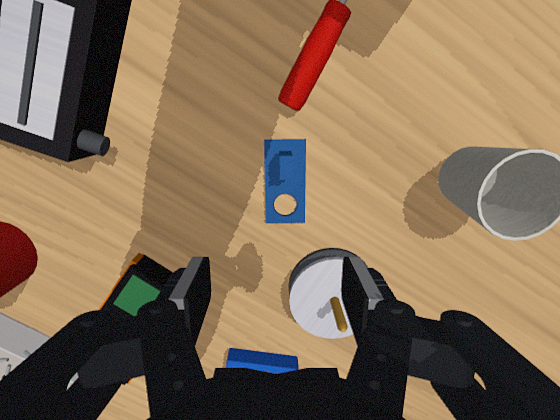

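```bash
python3 - <<'E'
from h import *
e=onz('wrist',[(285,204.5)],.005)[0]; c=onz('wrist',[(264.5,139),(305.5,139),(305.5,222.5),(264.5,222.5)],.005)[:,:2]
print(e,c.round(4).tolist(),c.mean(0))
d=c[3]-c[0]; d2=c[2]-c[1]; print(np.arctan2(d[1],d[0]),np.arctan2(d2[1],d2[0]),np.linalg.norm(d))
print('tab', onz('wrist',[(285,160),(285,165)],.041))
print(campose('wrist')[2], 'cam at',-campose('wrist')[1].T@campose('wrist')[2])
print('post base',onz('wrist',[(333,300)],.03),'tip',onz('wrist',[(341,329)],.08))
E
python3 - <<'E'
import cv2
a=cv2.imread('pics/w1.png'); cv2.imwrite('pics/w1c.png',cv2.resize(a[120:350,230:390],None,fx=2.6,fy=2.6,interpolation=cv2.INTER_CUBIC))
E
```

```text
[0.52894598 0.22779209 0.005     ] [[0.4838, 0.1733], [0.4615, 0.2072], [0.5336, 0.2572], [0.5576, 0.2206]] [0.50913096 0.21457111]
0.5707209299792048 0.6060261539771774 0.08765720440593071
tab [[0.48587955 0.19792145 0.041     ]
 [0.4896538  0.20043966 0.041     ]]
[ 0.10929157 -0.54713673  0.19317401] cam at [0.45109598 0.1651709  0.34329351]
post base [[0.58321234 0.32452723 0.03      ]] tip [[0.58268605 0.32316196 0.08      ]]
```

View pics/w1c.png

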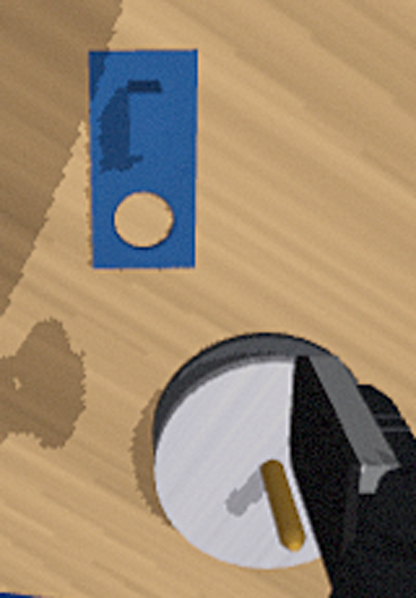

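```bash
python3 -c "
from h import *
plan([.493,.200,.014],2.158,5)"
```

```text
1.4 -4.0 37.5 0.000 -0.000 -0.001; 1.4 -4.0 37.5 0.000 -0.000 -0.001; 1.4 -4.0 37.5 0.000 -0.000 -0.001; 1.4 -4.0 37.5 0.000 -0.000 -0.001; 1.4 -4.0 37.5 0.000 -0.000 -0.001
```

```bash
python3 -m crank '1.4 -4 40 0 0 -0.01; 1.4 -4 40 0 0 0; 1.4 -4 40 0 0 0; 1.4 -4 35 0 0 0; 1.4 -4 32 0 0 0';python3 -m crank '0 0 0 0 0 0;0 0 0 0 0 0;0 0 0 0 0 0;0 0 0 0 0 0' -1 40; python3 -m crank '0 0 0 0 0 0;0 0 0 0 0 0'
python3 - <<'E'
from h import *
st(); save('wrist','w2')
E
```

```text
time: 3.35
eef_pos: [0.4924, 0.2002, 0.0133]
tcp_rot: [0.47, 0.882, 0.0, -0.0]
contact_force: [0.6, -1.0, -0.5]
opening: 0.696
time: 3.85
eef_pos: [0.4951, 0.1996, 0.0164]
tcp_rot: [0.471, 0.882, 0.002, 0.001]
contact_force: [-0.1, 1.4, 4.3]
opening: 0.132
time: 4.1
eef_pos: [0.4951, 0.1996, 0.0164]
tcp_rot: [0.471, 0.882, 0.001, 0.001]
contact_force: [-0.6, 1.4, 6.2]
opening: 0.131
t 4.10 pos [0.4951 0.1996 0.0164] xyaw 2.160 z [ 0.004  0.001 -1.   ] F [-0.6  1.4  6.2] T [0.29 0.13 0.01] op 0.131 q [ 0.19  0.26  2.05  0.    0.82 -1.97]
```

View pics/w2.png

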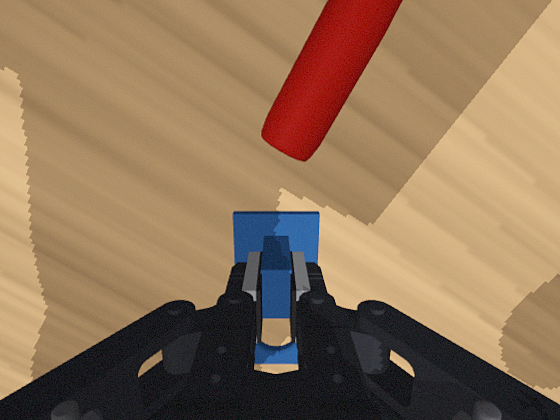

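```bash
python3 -m crank '0 0 -30 0 0 0;0 0 -40 0 0 0;0 0 -40 0 0 0;0 0 0 0 0 0'
python3 - <<'E'
from h import *
st(); save('wrist','w3'); save('scene','s3'); save('top','t3')
import cv2
a=cv2.imread('pics/scene0.png')
for n,(x,y) in {'s3':(280,80),'t3':(120,150)}.items():
    a=cv2.imread(f'pics/{n}.png'); cv2.imwrite(f'pics/{n}c.png',cv2.resize(a[y:y+120,x:x+150],None,fx=5,fy=5,interpolation=cv2.INTER_CUBIC))
E
```

```text
time: 4.65
eef_pos: [0.496, 0.1994, 0.1285]
tcp_rot: [0.471, 0.882, 0.003, 0.003]
contact_force: [-0.3, 0.1, 0.0]
opening: 0.125
t 4.65 pos [0.496  0.1994 0.1285] xyaw 2.160 z [ 0.008  0.001 -1.   ] F [-0.3  0.1  0. ] T [-0.03 -0.02 -0.03] op 0.125 q [ 0.19  0.08  2.01 -0.    1.04 -1.97]
```

View pics/w3.png

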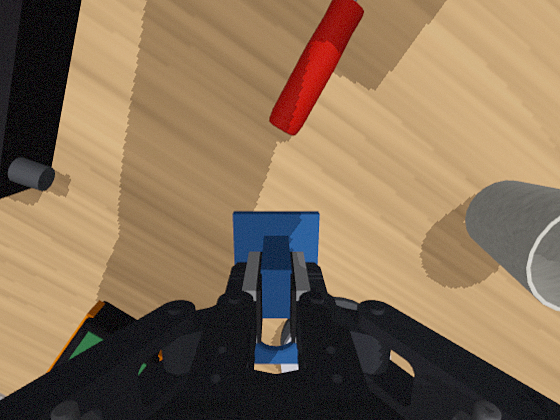

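View pics/s3c.png

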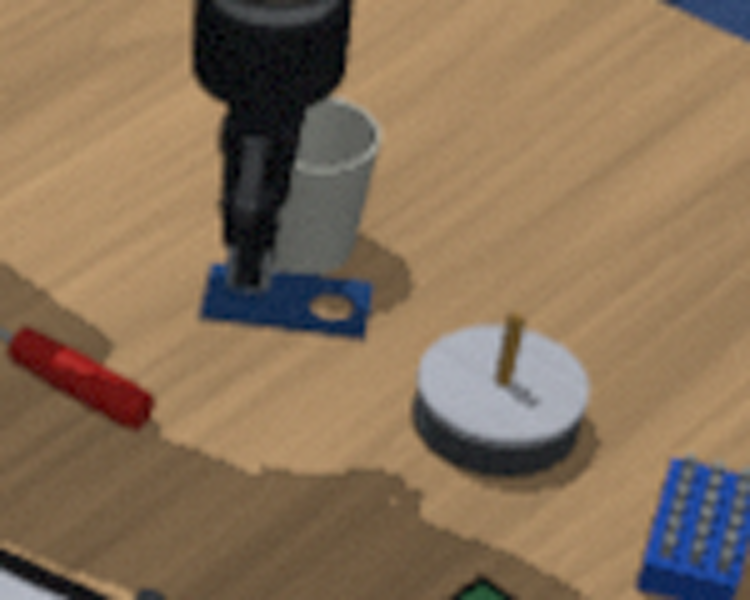

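View pics/t3c.png

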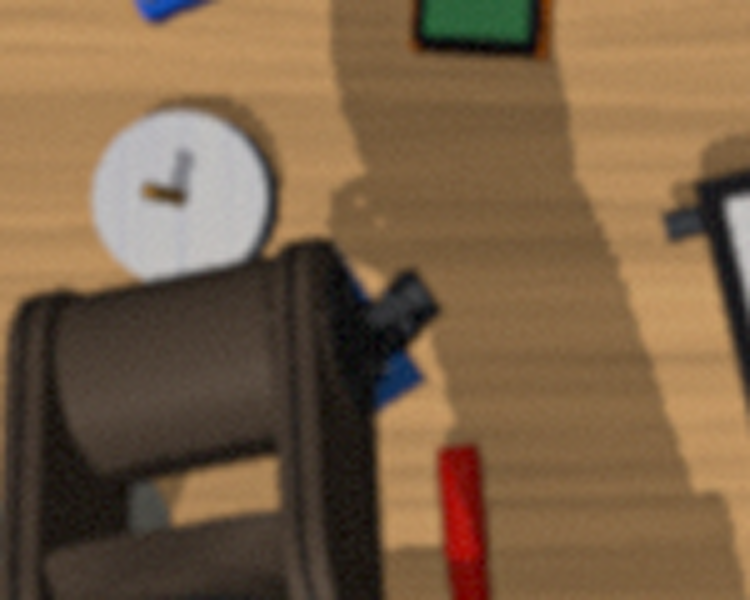

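Run:
```python
from h import *
import cv2
s=readout.get_state(); r=R.from_quat(s['tcp_rot']); p=np.array(s['eef_pos'])
for z in (.1171,):
    for uv in [(233,211.5),(319.5,211.5),(276,363.5),(278,348)]:
        w=onz('wrist',[uv],z)[0]; print(uv,w.round(4),(r.inv().apply(w-p)*1000).round(1))
# predicted pixels of eye rim for hypotheses
a=cv2.imread('pics/w3.png'); cv2.imwrite('pics/w3c.png',cv2.resize(a[200:380,210:350],None,fx=4,fy=3.3,interpolation=cv2.INTER_CUBIC))
```

```text
(233, 211.5) [0.4802 0.1679 0.1171] [-18.9 -27.1   6. ]
(319.5, 211.5) [0.458  0.201  0.1171] [ 21.  -27.2   6. ]
(276, 363.5) [0.5399 0.2317 0.1171] [ 1.  58.   5.8]
(278, 348) [0.5311 0.2271 0.1171] [ 2.1 48.1  5.8]
```

View pics/w3c.png

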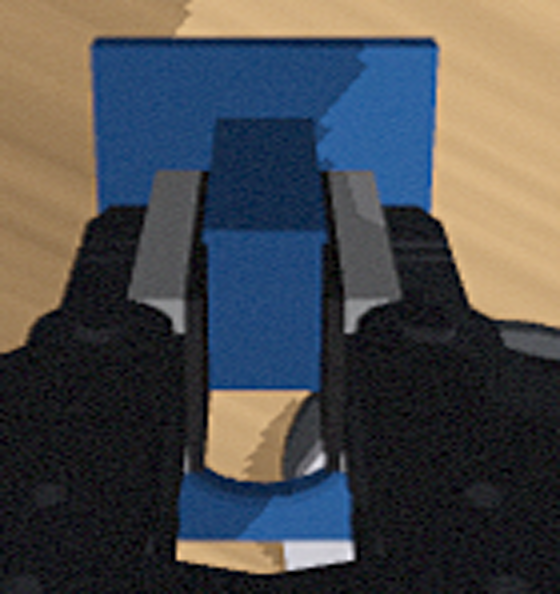

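Run:
```python
from h import *
s=readout.get_state(); r=R.from_quat(s['tcp_rot']); p=np.array(s['eef_pos'])
for z in (.117,.113,.109,.105):
    w=onz('wrist',[(233,211.5),(319.5,211.5),(275.5,364),(278,350)],z); t=r.inv().apply(w-p)*1000
    print(z,'width',t[1,0]-t[0,0],'len',t[2,1]-t[0,1],t[:,:2].round(1).tolist(), 'w',w[3].round(4))
# scene cam: eye rim centre in crop (331,306)/5+(280,80)
uv=np.array([331,306])/5+[280,80]-.4
for z in (.117,.109): print('scene eye',onz('scene',[uv],z))
print('post base scene',onz('scene',[np.array([504,384])/5+[280,80]-.4],.03),'tip',onz('scene',[np.array([515,318])/5+[280,80]-.4],.08))
u=np.array([180,195])/5+[120,150]-.4
print('post base top',onz('top',[u],.03))
```

```text
0.117 width 39.94436148671167 len 85.467906126252 [[-18.9, -27.1], [21.0, -27.1], [0.7, 58.4], [2.1, 49.4]] w [0.5322 0.2278 0.117 ]
0.113 width 41.02336130034725 len 87.77661382239889 [[-19.5, -25.8], [21.6, -25.9], [0.7, 61.9], [2.1, 52.7]] w [0.535  0.2297 0.113 ]
0.109 width 42.10236111398274 len 90.08532151854573 [[-20.0, -24.6], [22.1, -24.6], [0.7, 65.5], [2.1, 56.1]] w [0.5377 0.2316 0.109 ]
0.105 width 43.181360927618286 len 92.39402921469261 [[-20.5, -23.3], [22.7, -23.3], [0.7, 69.1], [2.2, 59.4]] w [0.5404 0.2335 0.105 ]
scene eye [[0.53544922 0.21682556 0.117     ]]
scene eye [[0.52995423 0.22451931 0.109     ]]
post base scene [[0.58892192 0.31779754 0.03      ]] tip [[0.58825383 0.31580277 0.08      ]]
post base top [[0.58819721 0.32139573 0.03      ]]
```

```bash
python3 -c "
from h import *
plan([.5514,.2963,.1285],2.160,3)"
```

```text
16.1 34.5 -1.9 -0.001 -0.000 -0.000; 16.1 34.5 -1.9 -0.001 -0.000 -0.000; 16.1 34.5 -1.8 -0.001 -0.000 -0.000
```

```bash
python3 -c "
from h import *
st()"
```

```text
t 4.80 pos [0.4923 0.1987 0.123 ] xyaw 2.160 z [-0.002 -0.001 -1.   ] F [-0.1  0.1 -0.4] T [-0.02  0.03  0.04] op 0.134 q [ 0.19  0.09  2.02 -0.    1.04 -1.97]
```

```bash
python3 -m crank '16 34 -2 0 0 0; 16 34 -2 0 0 0; 16 34 -2 0 0 0; 0 0 0 0 0 0; 0 0 0 0 0 0'
python3 - <<'E'
from h import *
st(); save('wrist','w4'); save('scene','s4'); 
import cv2
for n,(x,y) in {'s4':(310,80)}.items():
    a=cv2.imread(f'pics/{n}.png'); cv2.imwrite(f'pics/{n}c.png',cv2.resize(a[y:y+120,x:x+150],None,fx=5,fy=5,interpolation=cv2.INTER_CUBIC))
a=cv2.imread('pics/w4.png'); cv2.imwrite('pics/w4c.png',cv2.resize(a[200:380,210:350],None,fx=4,fy=3.3,interpolation=cv2.INTER_CUBIC))
st()
E
```

```text
time: 5.42
eef_pos: [0.55, 0.2949, 0.1281]
tcp_rot: [0.471, 0.882, -0.002, -0.001]
contact_force: [-0.1, 0.4, -1.0]
opening: 0.132
t 5.42 pos [0.55   0.2949 0.1281] xyaw 2.160 z [-0.004 -0.002 -1.   ] F [-0.1  0.4 -1. ] T [-0.02 -0.02 -0.04] op 0.132 q [ 0.33  0.28  1.78 -0.    1.08 -1.83]
t 5.53 pos [0.5503 0.2946 0.129 ] xyaw 2.159 z [-0.003 -0.001 -1.   ] F [-0.2  0.5  0.3] T [ 0.01 -0.01 -0.06] op 0.134 q [ 0.33  0.28  1.78 -0.    1.08 -1.83]
```

View pics/w4c.png

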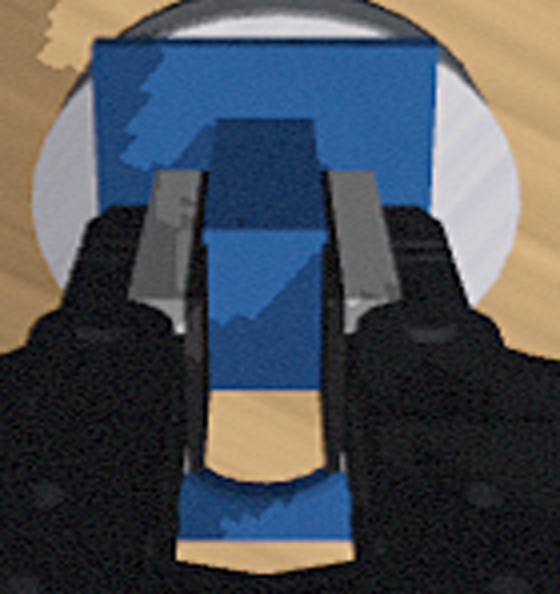

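View pics/s4c.png

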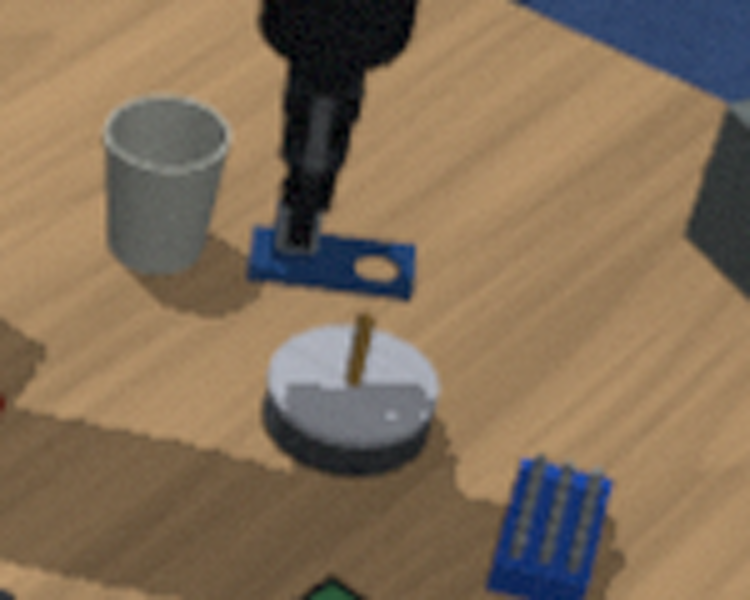

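Run:
```python
from h import *
cv=lambda u:np.array(u)/5+[310,80]-.4
base=onz('scene',[cv((355,384))],.03)[0]; tip=onz('scene',[cv((366,317))],.08)[0]; print(base,tip)
r=R.from_quat(readout.get_state()['tcp_rot']); p=np.array(readout.get_state()['eef_pos'])
for z in (.11,.1125,.115): 
  e=onz('scene',[cv((378,266.5))],z)[0]; d=e-(base+tip)/2; d[2]=0; print(z,e.round(4),'err in tool',(r.inv().apply(d)*1000).round(1),'eye in tool',(r.inv().apply(e-p)*1000).round(1))
K,Rm,t=campose('scene'); print('cam',-Rm.T@t)
```

```text
[0.58932287 0.3181961  0.03      ] [0.58813624 0.3168601  0.08      ]
0.11 [0.5852 0.3235 0.11  ] err in tool [7.  0.4 0. ] eye in tool [ 4.8 45.1 18.8]
0.1125 [0.5867 0.3208 0.1125] err in tool [3.8 0.2 0. ] eye in tool [ 1.6 44.9 16.3]
0.115 [0.5883 0.3181 0.115 ] err in tool [ 0.7 -0.1  0. ] eye in tool [-1.5 44.6 13.8]
cam [ 1.05428986 -0.50962303  0.87236556]
```

```bash
python3 -m crank '-1.5 0 15 0 0 0; 0 0 18 0 0 0;0 0 18 0 0 0;0 0 18 0 0 0;0 0 0 0 0 0'
python3 - <<'E'
from h import *
st(); save('scene','s5'); 
a=cv2.imread(f'pics/s5.png'); cv2.imwrite(f'pics/s5c.png',cv2.resize(a[80:200,310:460],None,fx=5,fy=5,interpolation=cv2.INTER_CUBIC)); st()
E
```

```text
time: 6.15
eef_pos: [0.5505, 0.2937, 0.0584]
tcp_rot: [0.471, 0.882, -0.002, -0.002]
contact_force: [0.1, 0.2, -0.5]
opening: 0.135
t 6.15 pos [0.5505 0.2937 0.0584] xyaw 2.160 z [-0.005 -0.002 -1.   ] F [ 0.1  0.2 -0.5] T [-0.02  0.01 -0.01] op 0.135 q [ 0.33  0.37  1.81  0.    0.96 -1.83]
t 6.20 pos [0.5515 0.2941 0.0599] xyaw 2.160 z [-0.002 -0.001 -1.   ] F [ 1.1  0.3 -0.5] T [-0.02  0.    0.  ] op 0.132 q [ 0.33  0.37  1.81 -0.    0.96 -1.83]
```

View pics/s5c.png

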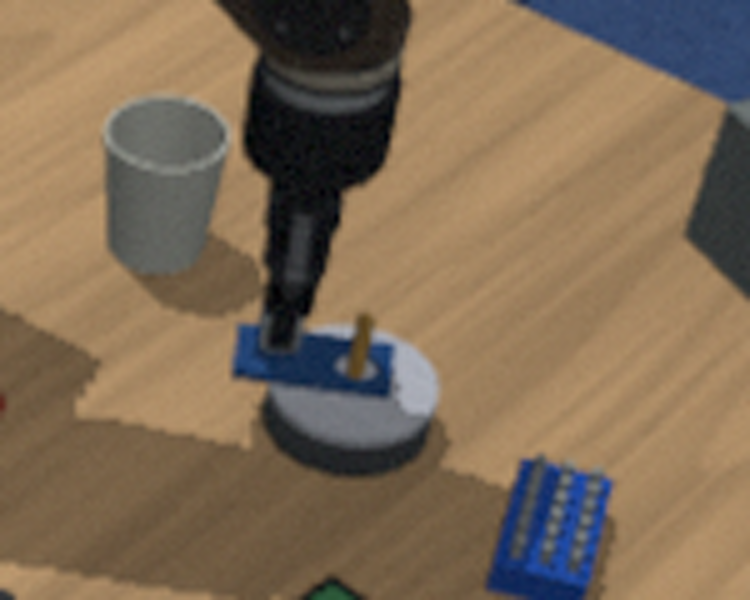

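```bash
python3 -m crank '0 0 4 0 0 0; 0 0 3 0 0 0;0 0 0 0 0 0'; python3 -m crank '0 0 2 0 0 0;0 0 1 0 0 0; 0 0 0 0 0 0'; python3 -c "
from h import *
st()"
```

```text
time: 6.58
eef_pos: [0.5523, 0.2943, 0.0544]
tcp_rot: [0.471, 0.882, 0.0, 0.0]
contact_force: [0.6, -0.6, -0.2]
opening: 0.132
time: 6.95
eef_pos: [0.5522, 0.2943, 0.0512]
tcp_rot: [0.471, 0.882, -0.0, -0.0]
contact_force: [0.7, 0.1, -0.7]
opening: 0.128
t 6.95 pos [0.5522 0.2943 0.0512] xyaw 2.160 z [-0. -0. -1.] F [ 0.7  0.1 -0.7] T [ 0.   -0.01  0.02] op 0.128 q [ 0.33  0.38  1.81 -0.    0.95 -1.83]
```

```bash
python3 -m crank '0 0 2 0 0 0; 0 0 0 0 0 0'; python3 -m crank '0 0 2 0 0 0; 0 0 0 0 0 0'; python3 -c "
from h import *
st()"
```

```text
time: 7.2
eef_pos: [0.5521, 0.2942, 0.0491]
tcp_rot: [0.471, 0.882, -0.0, -0.0]
contact_force: [-0.2, -0.3, -0.8]
opening: 0.131
time: 7.45
eef_pos: [0.5521, 0.2943, 0.047]
tcp_rot: [0.471, 0.882, -0.0, -0.0]
contact_force: [0.2, 1.2, -1.3]
opening: 0.134
t 7.45 pos [0.5521 0.2943 0.047 ] xyaw 2.160 z [-0.001 -0.    -1.   ] F [ 0.2  1.2 -1.3] T [-0.01 -0.01  0.03] op 0.134 q [ 0.33  0.39  1.81  0.    0.94 -1.83]
```

```bash
python3 -m crank '0 0 1 0 0 0; 0 0 0 0 0 0'; python3 -m crank '0 0 1 0 0 0; 0 0 0 0 0 0'; python3 -c "
from h import *
st(); save('scene','s6'); 
a=cv2.imread(f'pics/s6.png'); cv2.imwrite(f'pics/s6c.png',cv2.resize(a[80:200,310:460],None,fx=5,fy=5,interpolation=cv2.INTER_CUBIC)); st()
"
```

```text
time: 7.7
eef_pos: [0.5525, 0.2943, 0.0466]
tcp_rot: [0.471, 0.882, 0.0, 0.0]
contact_force: [-0.3, -0.4, 0.5]
opening: 0.131
time: 7.95
eef_pos: [0.5526, 0.2944, 0.0464]
tcp_rot: [0.471, 0.882, 0.0, 0.0]
contact_force: [-2.1, -0.8, 4.6]
opening: 0.131
t 7.95 pos [0.5526 0.2944 0.0464] xyaw 2.160 z [ 0.  0. -1.] F [-2.1 -0.8  4.6] T [-0.1  0.3 -0. ] op 0.131 q [ 0.33  0.39  1.81 -0.    0.94 -1.83]
t 8.00 pos [0.5526 0.2944 0.0464] xyaw 2.160 z [ 0.  0. -1.] F [-1.9 -2.1  5. ] T [-0.04  0.35  0.02] op 0.132 q [ 0.33  0.39  1.81 -0.    0.94 -1.83]
```

View pics/s6c.png

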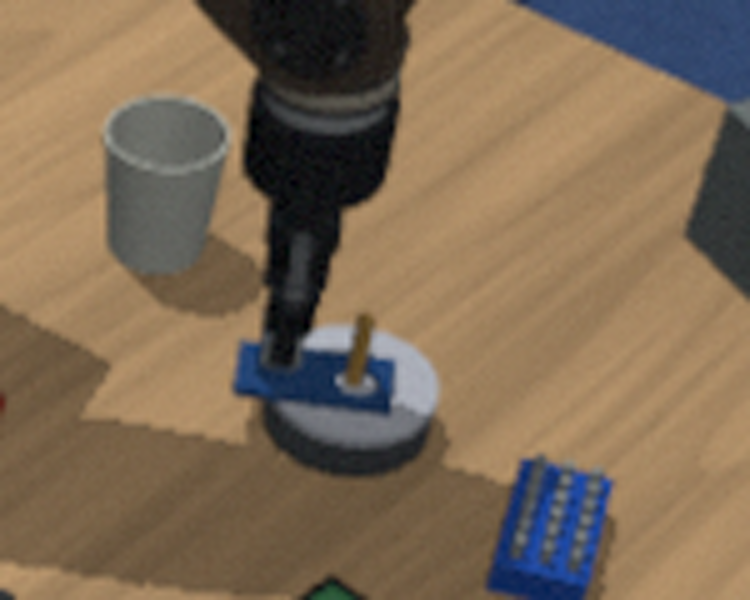

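```bash
python3 -m crank '0 0 -0.5 0 0 0; 0 0 0 0 0 0;0 0 0 0 0 0;0 0 0 0 0 0' 0.2; python3 -m crank '0 0 -15 0 0 0; 0 0 -30 0 0 0; 0 0 -40 0 0 0; 0 0 -40 0 0 0;0 0 0 0 0 0'; python3 -c "
from h import *
st(); save('wrist','w7'); save('scene','s7'); 
a=cv2.imread(f'pics/s7.png'); cv2.imwrite(f'pics/s7c.png',cv2.resize(a[80:200,310:460],None,fx=5,fy=5,interpolation=cv2.INTER_CUBIC)); st()
"
```

```text
time: 8.5
eef_pos: [0.5522, 0.2943, 0.0456]
tcp_rot: [0.471, 0.882, -0.0, -0.0]
contact_force: [-0.2, -0.5, 1.1]
opening: 0.606
time: 9.12
eef_pos: [0.5552, 0.2954, 0.1771]
tcp_rot: [0.471, 0.882, 0.004, 0.004]
contact_force: [0.6, -0.4, -0.2]
opening: 0.6
t 9.12 pos [0.5552 0.2954 0.1771] xyaw 2.160 z [ 0.01   0.003 -1.   ] F [ 0.6 -0.4 -0.2] T [0.01 0.05 0.02] op 0.600 q [ 0.33  0.23  1.75 -0.    1.15 -1.83]
t 9.22 pos [0.5524 0.2944 0.1717] xyaw 2.160 z [ 0.001  0.    -1.   ] F [-0.4 -0.5 -0.5] T [ 0.01 -0.02  0.01] op 0.600 q [ 0.33  0.23  1.75 -0.    1.15 -1.83]
```

View pics/s7c.png

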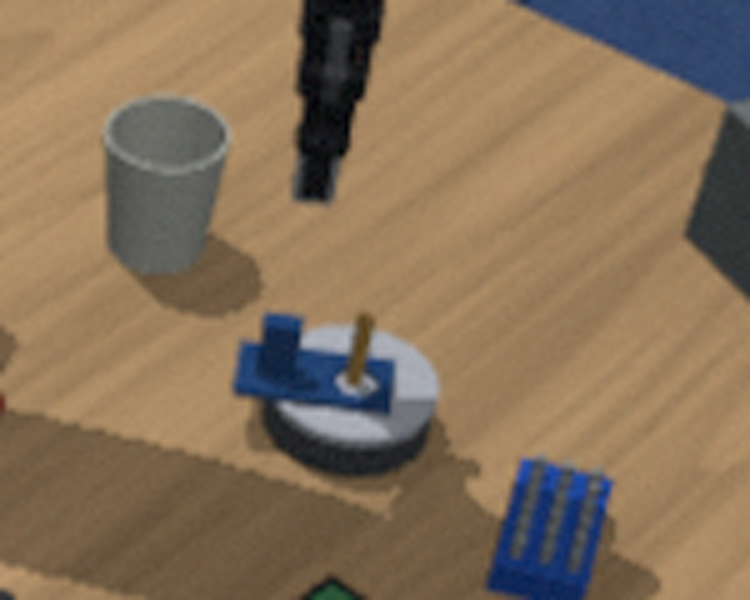

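View pics/w7.png

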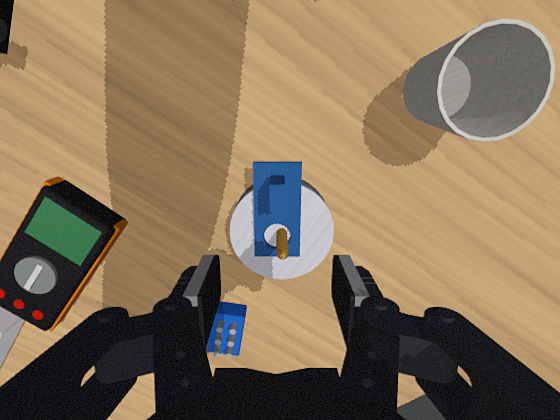

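```bash
python3 -c "
from h import *
plan([.475,-.1245,.22],1.79,10)"
```

```text
-30.5 -29.7 -4.9 0.000 0.000 0.037; -31.6 -28.6 -4.9 0.000 0.000 0.037; -32.6 -27.4 -4.9 0.000 0.000 0.037; -33.6 -26.1 -4.8 0.000 0.000 0.037; -34.6 -24.9 -4.8 0.000 0.000 0.037
-35.5 -23.6 -4.8 0.000 0.000 0.037; -36.3 -22.3 -4.8 0.000 0.000 0.037; -37.1 -20.9 -4.8 0.000 0.000 0.037; -37.9 -19.5 -4.8 0.000 0.000 0.037; -38.6 -18.1 -4.8 0.000 0.000 0.037
```

```bash
python3 -m crank '-30 -30 -5 0 0 0.037; -32 -29 -5 0 0 0.037; -33 -27 -5 0 0 0.037; -34 -26 -5 0 0 0.037; -35 -25 -5 0 0 0.037'; python3 -m crank '-35 -24 -5 0 0 0.037; -36 -22 -5 0 0 0.037; -37 -21 -5 0 0 0.037; -38 -19 -5 0 0 0.037; -39 -18 -5 0 0 0.037'; python3 -m crank '0 0 0 0 0 0;0 0 0 0 0 0'; python3 -c "
from h import *
st(); save('wrist','w8');a=cv2.imread('pics/w8.png'); cv2.imwrite('pics/w8c.png',cv2.resize(a[0:300,130:430],None,fx=2,fy=2,interpolation=cv2.INTER_CUBIC)) 
st()
"
```

```text
time: 9.85
eef_pos: [0.5122, 0.0825, 0.1939]
tcp_rot: [0.551, 0.834, -0.001, -0.002]
contact_force: [0.9, -0.0, -0.3]
opening: 0.601
time: 10.48
eef_pos: [0.4739, -0.1262, 0.219]
tcp_rot: [0.626, 0.78, -0.0, -0.002]
contact_force: [0.8, -0.6, 0.8]
opening: 0.6
time: 10.72
eef_pos: [0.4746, -0.1247, 0.2193]
tcp_rot: [0.626, 0.78, -0.0, -0.001]
contact_force: [0.4, -0.0, -0.4]
opening: 0.606
t 10.72 pos [ 0.4746 -0.1247  0.2193] xyaw 1.790 z [-0.002  0.002 -1.   ] F [ 0.4 -0.  -0.4] T [-0.04 -0.    0.03] op 0.606 q [-0.46 -0.12  2.03  0.    1.23 -2.25]
t 10.78 pos [ 0.4747 -0.1243  0.2195] xyaw 1.791 z [-0.002  0.001 -1.   ] F [-1.5 -0.4  0.1] T [ 0.   -0.03  0.06] op 0.594 q [-0.46 -0.12  2.03  0.    1.23 -2.25]
```

View pics/w8c.png

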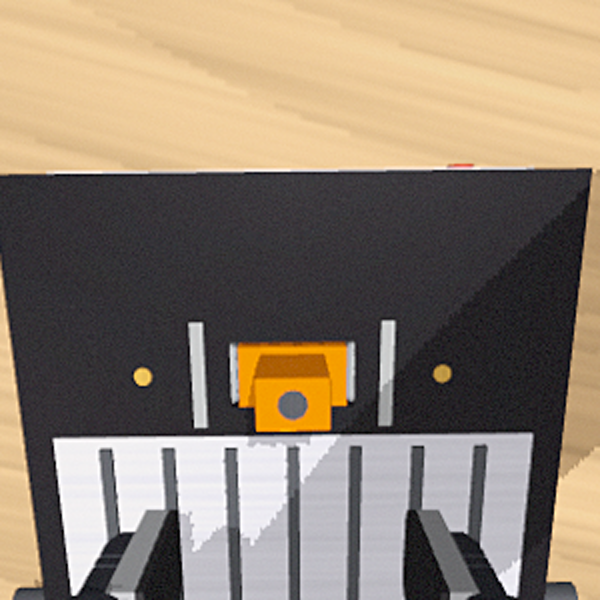

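Run:
```python
from h import *
f=lambda u,z:onz('wrist',[np.array(u)/2+[130,0]-.2],z)[0]
a,b=f((143,377),.055),f((442,374),.055); d=a-b; print('screws',(a+b)/2,'yaw',np.arctan2(-d[0],d[1]),'L',np.linalg.norm(d))
a,b=f((234,358),.055),f((351,358),.055); d=a-b; print('jaws',(a+b)/2,np.arctan2(-d[0],d[1]),np.linalg.norm(d))
a,b=f((231,342),.055),f((354,342),.055); c=f((231,404),.055)
print('mouth',a,b,c)
print('top',f((293,404),.107))
e=[f(u,.107) for u in [(256,378),(330,378),(330,431),(256,431)]]; print(np.mean(e,0),np.linalg.norm(e[0]-e[1]),np.linalg.norm(e[1]-e[2]))
a,b=f((0,175),.055),f((590,170),.055); d=a-b;print('back edge yaw',np.arctan2(-d[0],d[1]),np.linalg.norm(d))
st()
```

```text
screws [ 0.47350153 -0.12335474  0.055     ] yaw -2.91102265587759 L 0.13994550661382965
jaws [ 0.46535788 -0.12515912  0.055     ] -2.9212747433700486 0.054341038791643544
mouth [ 0.46422529 -0.15448591  0.055     ] [ 0.45182488 -0.09912565  0.055     ] [ 0.49338746 -0.14873734  0.055     ]
top [ 0.47263567 -0.12346344  0.107     ]
[ 0.47295968 -0.12338921  0.107     ] 0.028790535235648836 0.02169440974540398
back edge yaw -2.9128620111504198 0.25353561470738756
t 10.78 pos [ 0.4747 -0.1243  0.2195] xyaw 1.791 z [-0.002  0.001 -1.   ] F [-1.5 -0.4  0.1] T [ 0.   -0.03  0.06] op 0.594 q [-0.46 -0.12  2.03  0.    1.23 -2.25]
```

```bash
python3 -m crank '0 0 32 0 0 -0.006; 0 0 40 0 0 0; 0 0 40 0 0 0; 0 0 30 0 0 0;0 0 9 0 0 0'; python3 -m crank '0 0 0 0 0 0;0 0 0 0 0 0'; python3 -c "
from h import *
st(); save('wrist','w9'); save('scene','s9')
a=cv2.imread('pics/s9.png'); cv2.imwrite('pics/s9c.png',cv2.resize(a[130:280,170:330],None,fx=4,fy=4,interpolation=cv2.INTER_CUBIC)) 
st()
"
```

```text
time: 11.4
eef_pos: [0.4736, -0.1232, 0.0672]
tcp_rot: [0.622, 0.783, -0.0, -0.003]
contact_force: [0.1, -0.5, 0.4]
opening: 0.601
time: 11.65
eef_pos: [0.4764, -0.1255, 0.0714]
tcp_rot: [0.623, 0.782, 0.0, 0.001]
contact_force: [0.1, -0.0, -0.0]
opening: 0.602
t 11.65 pos [ 0.4764 -0.1255  0.0714] xyaw 1.797 z [ 0.003 -0.001 -1.   ] F [ 0.1 -0.  -0. ] T [ 0.01 -0.03  0.03] op 0.602 q [-0.46  0.08  2.13  0.    0.92 -2.26]
t 11.75 pos [ 0.4763 -0.1257  0.0713] xyaw 1.796 z [ 0.003 -0.001 -1.   ] F [-0.4  0.   0.4] T [ 0.05  0.02 -0.01] op 0.600 q [-0.46  0.08  2.13 -0.    0.92 -2.26]
```

View pics/w9.png

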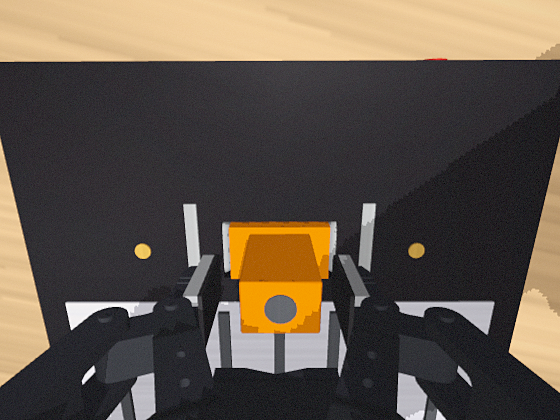

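View pics/s9c.png

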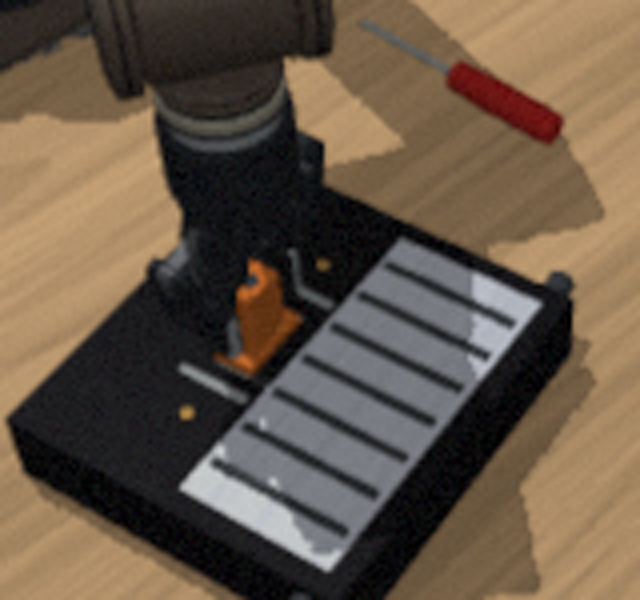

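Run:
```python
from h import *
s=readout.get_state(); r=R.from_quat(s['tcp_rot']); p=np.array(s['eef_pos'])
for uv in [(280,307.5),(240,282),(321,282),(321,333),(240,333)]: print(uv,(r.inv().apply(onz('wrist',[uv],.107)[0]-p)*1000).round(1))
```

```text
(280, 307.5) [  2.2  -4.1 -35.7]
(240, 282) [-12.  -14.4 -35.7]
(321, 282) [ 16.7 -14.5 -35.7]
(321, 333) [ 17.5   6.8 -35.7]
(240, 333) [-12.6   6.9 -35.6]
```

```bash
python3 -m crank '2 -1 3.5 0 0 0; 0 0 0 0 0 0'; python3 -m crank '0 0 0 0 0 0;0 0 0 0 0 0;0 0 0 0 0 0; 0 0 0 0 0 0' -1 100;  python3 -m crank '0 0 0 0 0 0;0 0 0 0 0 0'; python3 -c "
from h import *
st()"
```

```text
time: 12.0
eef_pos: [0.4736, -0.1235, 0.0663]
tcp_rot: [0.623, 0.782, -0.0, -0.0]
contact_force: [0.5, -0.2, -0.0]
opening: 0.601
time: 12.5
eef_pos: [0.4739, -0.124, 0.0667]
tcp_rot: [0.623, 0.782, -0.0, 0.0]
contact_force: [-1.9, -1.8, 4.0]
opening: 0.34
time: 12.75
eef_pos: [0.474, -0.124, 0.0667]
tcp_rot: [0.623, 0.782, -0.0, 0.0]
contact_force: [-2.3, -2.6, 4.1]
opening: 0.341
t 12.75 pos [ 0.474  -0.124   0.0667] xyaw 1.796 z [ 0.    -0.001 -1.   ] F [-2.3 -2.6  4.1] T [-0.36  0.4   0.1 ] op 0.341 q [-0.46  0.09  2.14 -0.    0.91 -2.26]
```

```bash
cat >> h.py <<'E'
def rock(seq,d0=18.,start=(0,0)):
    f=lambda th,h:(R.from_rotvec([0,th,0]),R.from_rotvec([0,th,0]).apply([0,0,-(d0+h)]))
    r0,p0=f(*start)
    for th,h in seq:
        r1,p1=f(th,h); d=r0.inv().apply(p1-p0); a=(r0.inv()*r1).as_rotvec(); print(f'{d[0]:.2f} 0 {d[2]:.2f} 0 {a[1]:.3f} 0   -> {th:.3f} {h:.1f}'); r0,p0=r1,p1
E
python3 - <<'E'
from h import *
rock([(-.055,1.2),(-.11,2.5),(-.04,3.5),(.03,4.5),(.11,5.5),(.04,6.5),(-.03,7.5),(-.11,8.5),(-.04,9.5),(.03,10.5),(.11,11.5),(.04,12.5),(-.03,13.5),(-.11,14.5),(-.04,15.5),(.03,16.5),(.11,17.5),(.04,18.5),(-.03,19.5),(-.11,20.5),(-.04,21.5),(.03,22.5),(.11,23.5)])
E
```

```text
1.06 0 -1.17 0 -0.055 0   -> -0.055 1.2
1.13 0 -1.27 0 -0.055 0   -> -0.110 2.5
-1.50 0 -0.95 0 0.070 0   -> -0.040 3.5
-1.57 0 -0.94 0 0.070 0   -> 0.030 4.5
-1.88 0 -0.92 0 0.080 0   -> 0.110 5.5
1.71 0 -0.94 0 -0.070 0   -> 0.040 6.5
1.78 0 -0.94 0 -0.070 0   -> -0.030 7.5
2.12 0 -0.92 0 -0.080 0   -> -0.110 8.5
-1.92 0 -0.93 0 0.070 0   -> -0.040 9.5
-1.99 0 -0.93 0 0.070 0   -> 0.030 10.5
-2.36 0 -0.91 0 0.080 0   -> 0.110 11.5
2.13 0 -0.93 0 -0.070 0   -> 0.040 12.5
2.20 0 -0.92 0 -0.070 0   -> -0.030 13.5
2.60 0 -0.90 0 -0.080 0   -> -0.110 14.5
-2.34 0 -0.92 0 0.070 0   -> -0.040 15.5
-2.41 0 -0.92 0 0.070 0   -> 0.030 16.5
-2.84 0 -0.89 0 0.080 0   -> 0.110 17.5
2.55 0 -0.91 0 -0.070 0   -> 0.040 18.5
2.62 0 -0.91 0 -0.070 0   -> -0.030 19.5
3.08 0 -0.88 0 -0.080 0   -> -0.110 20.5
-2.76 0 -0.90 0 0.070 0   -> -0.040 21.5
-2.83 0 -0.90 0 0.070 0   -> 0.030 22.5
-3.32 0 -0.87 0 0.080 0   -> 0.110 23.5
```

```bash
python3 -m crank '0.5 0 -0.6 0 -0.027 0; 0.5 0 -0.6 0 -0.027 0; 0.6 0 -0.6 0 -0.028 0; 0.6 0 -0.6 0 -0.028 0;0 0 0 0 0 0' ; python3 -c "
from h import *
st(); save('scene','s10')
a=cv2.imread('pics/s10.png'); cv2.imwrite('pics/s10c.png',cv2.resize(a[130:280,170:330],None,fx=4,fy=4,interpolation=cv2.INTER_CUBIC)) 
st()"
```

```text
time: 13.38
eef_pos: [0.4734, -0.1213, 0.0691]
tcp_rot: [0.622, 0.781, -0.035, 0.044]
contact_force: [-2.2, -3.8, 4.4]
opening: 0.34
t 13.38 pos [ 0.4734 -0.1213  0.0691] xyaw 1.796 z [ 0.025 -0.108 -0.994] F [-2.2 -3.8  4.4] T [-0.12  0.56 -0.11] op 0.340 q [-0.41  0.06  2.17 -0.12  0.85 -2.13]
t 13.43 pos [ 0.4734 -0.1214  0.0691] xyaw 1.796 z [ 0.025 -0.108 -0.994] F [-2.4 -3.6  5.5] T [-0.14  0.56 -0.07] op 0.339 q [-0.41  0.06  2.17 -0.12  0.85 -2.13]
```

View pics/s10c.png

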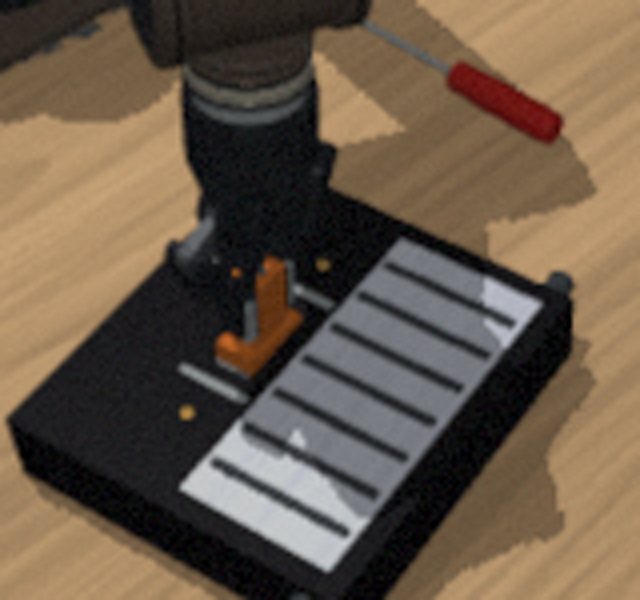

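```bash
python3 -m crank '-1.5 0 -0.95 0 0.07 0; -1.6 0 -0.95 0 0.07 0; -1.9 0 -0.9 0 0.08 0; 0 0 0 0 0 0'; python3 -c "
from h import *
st(); save('scene','s11')
a=cv2.imread('pics/s11.png'); cv2.imwrite('pics/s11c.png',cv2.resize(a[130:280,170:330],None,fx=4,fy=4,interpolation=cv2.INTER_CUBIC)) 
"
```

```text
time: 13.92
eef_pos: [0.4745, -0.1263, 0.0709]
tcp_rot: [0.623, 0.78, 0.034, -0.043]
contact_force: [1.5, -2.5, -1.2]
opening: 0.341
t 13.93 pos [ 0.4745 -0.1263  0.0709] xyaw 1.794 z [-0.024  0.107 -0.994] F [ 1.5 -2.5 -1.2] T [-0.05 -0.17  0.15] op 0.341 q [-0.51  0.11  2.11  0.1   1.   -2.36]
```

View pics/s11c.png

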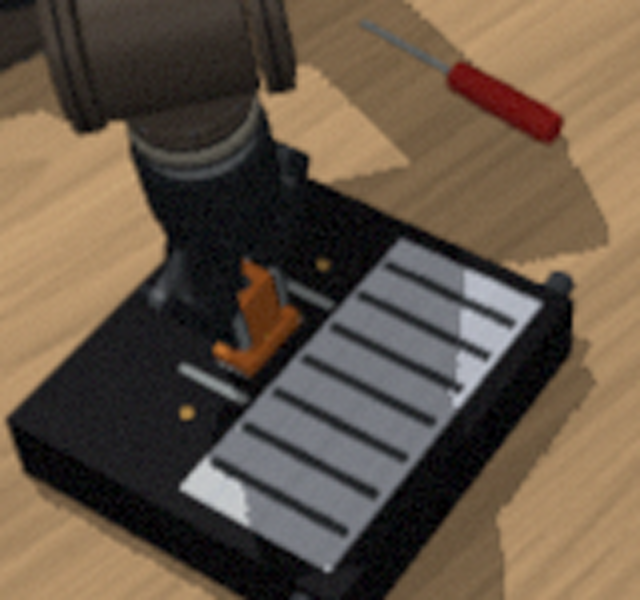

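```bash
python3 -m crank '1.7 0 -1 0 -0.07 0; 1.8 0 -1 0 -0.07 0; 2.1 0 -1 0 -0.08 0; 0 0 0 0 0 0'; python3 -m crank '-1.9 0 -1 0 0.07 0; -2 0 -1 0 0.07 0; -2.4 0 -1 0 0.08 0; 0 0 0 0 0 0'; python3 -c "
from h import *
st(); save('scene','s12')
a=cv2.imread('pics/s12.png'); cv2.imwrite('pics/s12c.png',cv2.resize(a[130:280,170:330],None,fx=4,fy=4,interpolation=cv2.INTER_CUBIC)) 
"
```

```text
time: 14.48
eef_pos: [0.4732, -0.1204, 0.0752]
tcp_rot: [0.621, 0.782, -0.035, 0.044]
contact_force: [-0.7, -3.7, 1.7]
opening: 0.34
time: 14.98
eef_pos: [0.4749, -0.1271, 0.0778]
tcp_rot: [0.623, 0.78, 0.035, -0.043]
contact_force: [1.2, -0.8, -0.8]
opening: 0.339
t 14.97 pos [ 0.4749 -0.1271  0.0778] xyaw 1.794 z [-0.024  0.108 -0.994] F [ 1.2 -0.8 -0.8] T [-0.15 -0.17  0.06] op 0.339 q [-0.51  0.1   2.1   0.1   1.01 -2.36]
```

View pics/s12c.png

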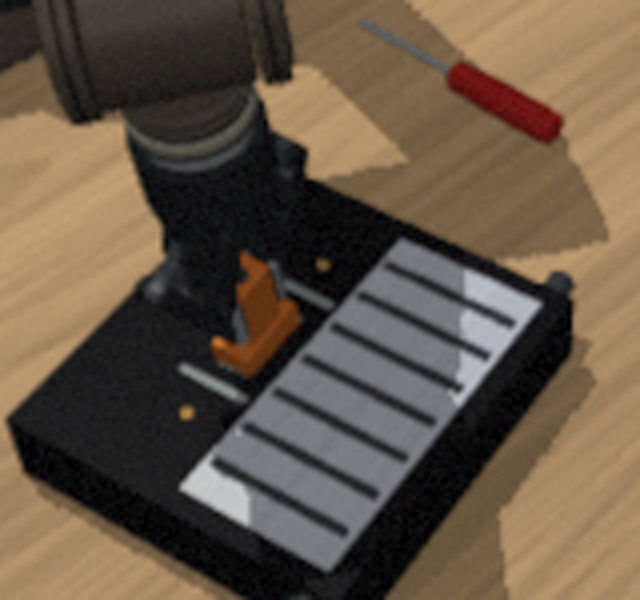

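Rising steadily (TCP +11 mm), casing flat, forces small. I continue the rocking.

```bash
python3 -m crank '2.1 0 -1 0 -0.07 0; 2.2 0 -1 0 -0.07 0; 2.6 0 -1 0 -0.08 0; 0 0 0 0 0 0'; python3 -m crank '-2.3 0 -1 0 0.07 0; -2.4 0 -1 0 0.07 0; -2.8 0 -1 0 0.08 0; 0 0 0 0 0 0'; python3 -c "
from h import *
st(); save('scene','s13')
a=cv2.imread('pics/s13.png'); cv2.imwrite('pics/s13c.png',cv2.resize(a[130:280,170:330],None,fx=4,fy=4,interpolation=cv2.INTER_CUBIC)) 
"
```

```text
time: 15.52
eef_pos: [0.4732, -0.1196, 0.0815]
tcp_rot: [0.621, 0.782, -0.035, 0.044]
contact_force: [0.1, -4.7, -1.9]
opening: 0.34
time: 16.02
eef_pos: [0.4752, -0.128, 0.0849]
tcp_rot: [0.623, 0.78, 0.035, -0.043]
contact_force: [-0.9, -0.3, 3.2]
opening: 0.338
t 16.02 pos [ 0.4752 -0.128   0.0849] xyaw 1.794 z [-0.024  0.109 -0.994] F [-0.9 -0.3  3.2] T [-0.4  -0.03 -0.04] op 0.338 q [-0.51  0.09  2.1   0.1   1.03 -2.36]
```

View pics/s13c.png

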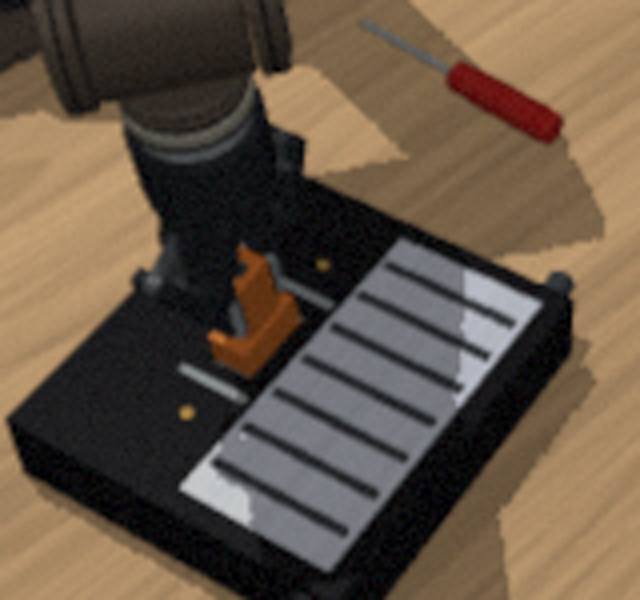

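```bash
python3 -m crank '2.5 0 -0.9 0 -0.07 0; 2.6 0 -0.9 0 -0.07 0; 3.1 0 -0.9 0 -0.08 0; 0 0 0 0 0 0'; python3 -m crank '-2.8 0 -0.9 0 0.07 0; -2.8 0 -0.9 0 0.07 0; -3.3 0 -0.9 0 0.08 0; 0 0 0 0 0 0'; python3 -c "
from h import *
st(); save('scene','s14')
a=cv2.imread('pics/s14.png'); cv2.imwrite('pics/s14c.png',cv2.resize(a[130:280,170:330],None,fx=4,fy=4,interpolation=cv2.INTER_CUBIC)) 
"
```

```text
time: 16.58
eef_pos: [0.4745, -0.1212, 0.0899]
tcp_rot: [0.619, 0.783, -0.037, 0.048]
contact_force: [-0.6, -11.4, 6.8]
opening: 0.333
time: 17.08
eef_pos: [0.4773, -0.1304, 0.0955]
tcp_rot: [0.622, 0.781, 0.034, -0.04]
contact_force: [-5.2, -1.7, 20.1]
opening: 0.341
t 17.07 pos [ 0.4773 -0.1304  0.0955] xyaw 1.796 z [-0.02   0.103 -0.994] F [-5.2 -1.7 20.1] T [-0.5   1.08  0.08] op 0.341 q [-0.51  0.08  2.09  0.09  1.05 -2.36]
```

View pics/s14c.png

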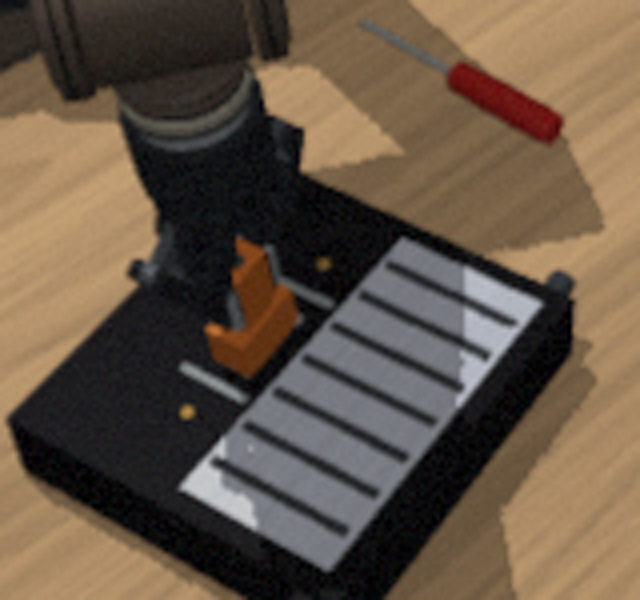

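```bash
python3 -m crank '0 0 -2 0 0 0; 0 0 -2 0 0 0;0 0 0 0 0 0'; python3 -c "
from h import *
st()"
```

```text
time: 17.5
eef_pos: [0.4751, -0.1275, 0.0948]
tcp_rot: [0.622, 0.781, 0.035, -0.043]
contact_force: [1.1, 2.7, 4.0]
opening: 0.34
t 17.50 pos [ 0.4751 -0.1275  0.0948] xyaw 1.796 z [-0.024  0.108 -0.994] F [1.1 2.7 4. ] T [ 0.15 -0.2   0.01] op 0.340 q [-0.51  0.08  2.09  0.1   1.05 -2.36]
```

```bash
python3 -m crank '0.4 0 -3 0 0 0; 0.4 0 -3 0 0 0; 0.4 0 -3 0 0 0;0 0 0 0 0 0'; python3 -c "
from h import *
st(); plan([.474,-.124,.1165],1.796,4)"
```

```text
time: 18.0
eef_pos: [0.4749, -0.1283, 0.1035]
tcp_rot: [0.622, 0.781, 0.034, -0.043]
contact_force: [0.1, -0.1, -0.9]
opening: 0.339
t 18.00 pos [ 0.4749 -0.1283  0.1035] xyaw 1.796 z [-0.025  0.107 -0.994] F [ 0.1 -0.1 -0.9] T [-0.08 -0.    0.06] op 0.339 q [-0.51  0.06  2.09  0.09  1.07 -2.36]
1.4 0.0 -3.1 -0.000 -0.028 -0.000; 1.4 0.0 -3.1 -0.000 -0.028 -0.000; 1.3 0.0 -3.2 -0.000 -0.028 -0.000; 1.2 0.0 -3.2 -0.000 -0.028 -0.000
```

```bash
python3 -m crank '1 0 -3.2 0 -0.028 0; 1 0 -3.2 0 -0.028 0; 1 0 -3.2 0 -0.028 0; 1 0 -3.2 0 -0.025 0; 0 0 0 0 0 0'; python3 -m crank '0 0 0 0 0 0;0 0 0 0 0 0'; python3 -c "
from h import *
st(); save('scene','s15'); save('wrist','w15'); save('top','t15')
a=cv2.imread('pics/s15.png'); cv2.imwrite('pics/s15c.png',cv2.resize(a[90:290,170:420],None,fx=3,fy=3,interpolation=cv2.INTER_CUBIC))
a=cv2.imread('pics/t15.png'); cv2.imwrite('pics/t15c.png',cv2.resize(a[110:300,100:380],None,fx=2.8,fy=2.8,interpolation=cv2.INTER_CUBIC))
st()
"
```

```text
time: 18.62
eef_pos: [0.4743, -0.1248, 0.117]
tcp_rot: [0.623, 0.782, 0.0, 0.0]
contact_force: [1.1, -0.5, -1.8]
opening: 0.34
time: 18.88
eef_pos: [0.4742, -0.1254, 0.1164]
tcp_rot: [0.623, 0.782, 0.0, -0.001]
contact_force: [-0.5, -0.1, -0.8]
opening: 0.336
t 18.88 pos [ 0.4742 -0.1254  0.1164] xyaw 1.796 z [-0.     0.001 -1.   ] F [-0.5 -0.1 -0.8] T [-0.03 -0.05 -0.02] op 0.336 q [-0.47  0.01  2.11  0.    1.02 -2.26]
t 19.02 pos [ 0.4742 -0.1254  0.1164] xyaw 1.796 z [-0.     0.001 -1.   ] F [ 0.8 -0.2 -2.1] T [-0.01 -0.04 -0.01] op 0.340 q [-0.47  0.01  2.11  0.    1.02 -2.26]
```

View pics/s15c.png

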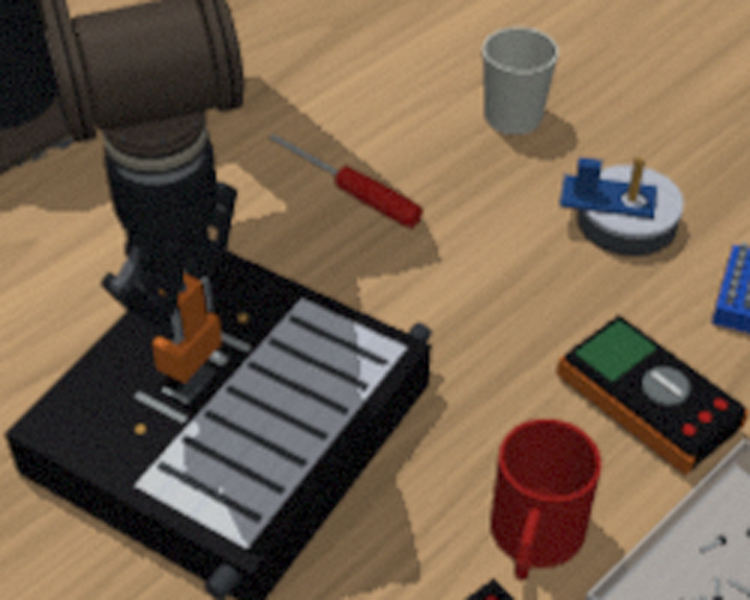

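View pics/w15.png

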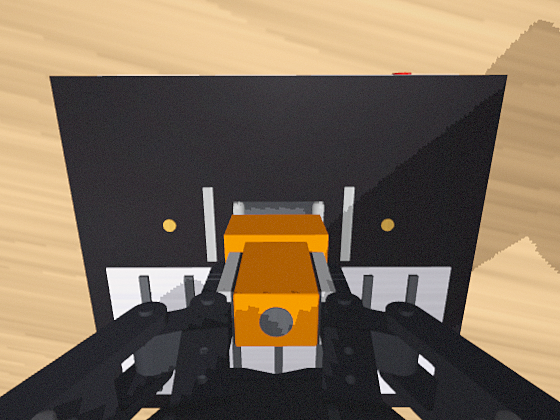

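View pics/t15c.png

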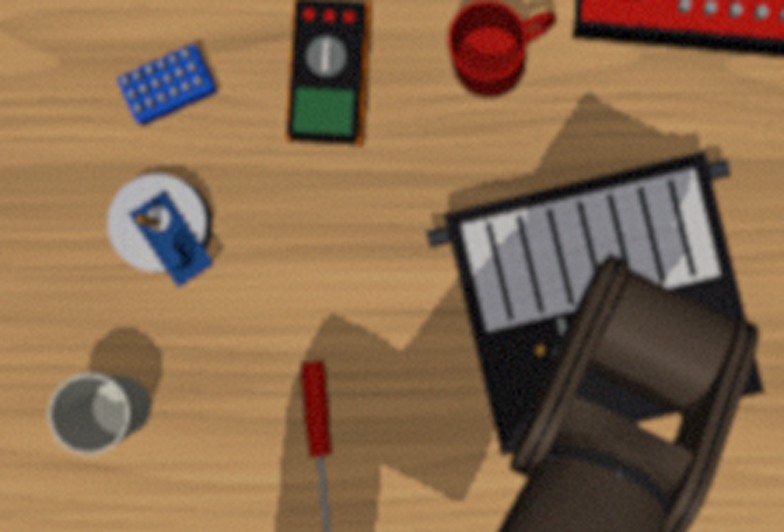

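Run:
```python
from h import *
y=.226; a=cv2.imread('pics/s15.png'); a=cv2.resize(a[150:260,190:300],None,fx=6,fy=6,interpolation=cv2.INTER_CUBIC)
for z,col in ((.075,(0,255,0)),):
  P=[]
  for h in (0,.032):
    for sx,sy in ((1,1),(1,-1),(-1,-1),(-1,1)):
      dx,dy=sx*.014,sy*.025; P.append([.4745+dx*np.cos(y)-dy*np.sin(y),-.1255+dx*np.sin(y)+dy*np.cos(y),z+h])
  q=((topix('scene',P)-[190,150])*6+2.5).astype(int)
  for i in range(4):
    for u,v in ((i,(i+1)%4),(i+4,(i+1)%4+4),(i,i+4)): cv2.line(a,tuple(map(int,q[u])),tuple(map(int,q[v])),col,1)
cv2.imwrite('pics/s15p.png',a[:600])
```

```text
(no output)
```

View pics/s15p.png

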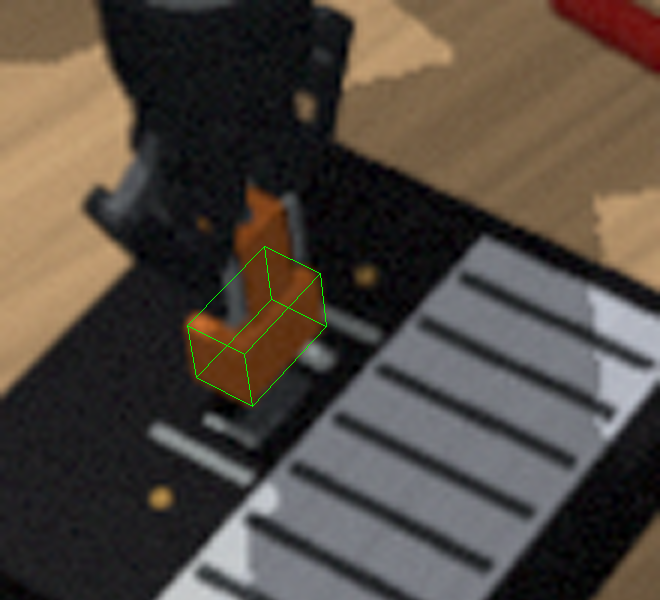

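The block model (upright, underside 20 mm above the socket's mouth) matches the picture closely, with a visible gap over the socket. The casing and the bystanders look where they were at the start. I'm handing in.

```bash
python3 -c "
from h import *
st(); print(ctrl.sign_off())"
```

```text
t 19.02 pos [ 0.4742 -0.1254  0.1164] xyaw 1.796 z [-0.     0.001 -1.   ] F [ 0.8 -0.2 -2.1] T [-0.01 -0.04 -0.01] op 0.340 q [-0.47  0.01  2.11  0.    1.02 -2.26]
the job is handed in; nothing more can be done
None
```

The job is handed in at 19 s of the 54 s. The block is held upright about 20 mm above its socket, and the retainer hangs on the post; hand-in gave no verdict.

**Retainer:** I slipped its eye over the brass post, lowered it until it touched the stand, and let go. The scene, top and wrist pictures show it flat with the post through the eye. I judged the offset from the wrist picture by eye at about 2–3 mm, against the 11 mm allowed.

**Block:** I gripped the tab at 100 N and rocked it about 6 degrees each way, eight swings, raising about 3 mm per swing.

**Last checks:**
- A model of the block's foot, upright with its underside 20 mm above the mouth, lines up with the scene picture.
- The tool is vertical, the opening is steady at 29 mm on the tab, and the outside force is only about 2 N.
- By eye, the casing is flat and where it was. The meter, bits, driver, cup and mug are unmoved in the top view. The caliper was not in the views I checked.

**What disagreed:**
- The wrist and top cameras placed things 4–5 mm apart. I used values between the two and corrected with the contact readings.
- At the end of the last swing the force reading rose to about 20 N upward and the tool sat about 4 mm higher than planned. I think the foot was riding on the jaws. A further 4 mm lift brought it down to about 4 N, with no visible shift of the casing.

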